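# Set and lock the stop screw of the book-scanning cradle

## Task

On the book cradle, turn the pointer knob clockwise until its pointer lines up with the raised ridge on the dial, and let go of it. Then swing the crank handle of the lock ring under the dial clockwise until the ring bites, and nip it up firmly, about ten degrees further, without over-tightening it. Leave the knob on its setting and do not disturb the book, the weight or the card tray.

Things in the scene. Friction and masses are not known exactly. Their poses are not given: they have to be found in the camera images.
- cradle: White book cradle fixed to the bench. Origin: on the knob's vertical axis, at bench height; x towards the two V wings with an open book (140 mm and more from the axis, up to 120 mm high). Base plate 12 mm thick, 110 mm behind the axis and 125 mm to each side. On the axis a pedestal carries, from bottom to top, lock ring, dial and knob.
- knob_grip (a point): Top centre of the black pointer knob, on the axis shared by knob, dial and lock ring, 104 mm above the bench. Upright bar grip 46 mm long, 16 mm wide, 72 to 104 mm above the bench, on a round skirt of radius 27 mm (67 to 73 mm). x axis: along the bar to the pointer. Turns with about 0.06 N m of friction and stays where it is left.
- knob_pointer (a point): Tip of the pointer, a small black nose on the knob's skirt in line with the bar at one of its ends; 34 mm from the axis, 71 mm above the bench. The ridge lies 0.5 to 1.5 rad clockwise (seen from above) of it at the start.
- dial_mark (a point): Inner end of the only raised ridge (dark steel, 8 mm long radially, 5 mm wide, 6 mm high) on the fixed bare aluminium dial (radius 43 mm, top 67 mm above the bench); 34 mm from the axis, 71 mm above the bench. With the knob set, the pointer tip is at this point. It differs from run to run.
- lock_handle (a point): Top centre of the lock ring's crank handle: an upright black round post, 18 mm in diameter, 80 mm from the axis, free to grip from 60 to 104 mm above the bench, on a 14 mm wide arm whose top is 58 mm above the bench.
- lock_ring: Knurled aluminium ring, radius 46 mm, 47 to 62 mm above the bench, under the dial; origin on the axis. Clockwise from above tightens. It runs freely (1 to 2 N at the handle) for 0.4 to 1.2 rad, differing from run to run, then bites: the force along the handle's circle is then about 9 N plus 2.25 N per 0.1 rad (a firm grip feels some of it as a twist). Tight is 10.5 to 16.5 N; it stays put when let go.
- clamp (a joint): How far the lock ring has been turned since it bit (rad): 0 while it runs free; 0.07 and more is tight; above 0.36 is over-tightened. It keeps its value when the handle is let go.
- volume: Bystander: closed black bound book, 150 x 205 x 44 mm, lying on the bench to the left of the cradle. Origin: centre of its underside.
- weight: Bystander: round steel page weight, 48 mm in diameter, 53 mm high, on the bench to the right of the cradle. Origin: centre of its underside.
- card_tray: Bystander: open cardboard tray 100 x 160 x 60 mm on the bench to the right of the cradle, beyond the weight. Origin: centre of its underside.

How it is judged:
By the outcome, as a careful person would: the job done as asked, in the order asked, and still so for the second after the job is handed in, with the robot touching nothing.
It also fails if it takes over 58 s, if anything falls off the work surface, if the arm or the gripper's body presses on something with over 40 N, if the wrist force passes 120 N, or if a joint passes its speed limit or range.

## Robot

A 6-joint arm with a two-finger parallel gripper is mounted at the origin on the work surface. World frame = base frame: x ahead of the robot, y to its left, z up, the work surface at z = 0. Lengths are in m, angles in rad, forces in N, time in s.
With the tool pointing down it reaches from about 0.375 to 0.975 m from the base axis. Payload 3.8 kg.
Tool frame: the origin (TCP) lies on the centre line of the jaws, within the pads' length; the fingertips stand 25 mm ahead of it and the grasp point (between the pads) lies 6 mm ahead of it; y points along the fingers, z is the direction in which the jaws open and shut, and the axes are right-handed (so a half turn about y gives the same grasp; the last joint's range is limited). The gripper opens to 85 mm and grips with 20 to 120 N. Pads are 22 mm wide; open, the fingers measure 114 mm over their backs; the gripper's body (76 mm by 85 mm) begins 54 mm behind the grasp point. The pads swing forward as they close: fully open they stand 13 mm farther back than shut.
Start: joints at [1.303, 0.264, 1.604, -0, 1.274, -0.037], TCP at [0.154, 0.657, 0.218] pointing down, gripper open.
Joint ranges: [-2.63, 2.63], [-0.94, 2.18], [0.31, 2.57], [-1.31, 4.45], [0, 2.66], [-2.55, 2.55]. Speed limits (rad/s): [2.57, 2.57, 3.14, 3.14, 3.14, 3.14].

## Interface

Orientations are given as a rotation vector (axis times angle).
In Python, from workcell import bot gives the robot as it stands.
- The arm moves only by the shell command python3 -m jog 'ROWS' [FORCE]. ROWS is JSON, a list of rows, each a list of 5 numbers: the shift along the world's x, y, z in mm, then the turn about the world's z in degrees, then the finger opening in mm, from 0 to 85.4. A call has exactly 10 rows; each row is the pose to reach, as a shift and turn from the pose commanded when the call began; what a row does not reach only later rows make up. A row lasts 1/8 s, in which the tool goes at most 62.5 mm and 10.7 degrees, less where a joint would pass 70% of its speed; a pose out of reach is approached as far as the arm can. A call with a gripper value outside its range is refused whole. The fingers move at their own pace and stop on an object; FORCE is the grip in N (left out, the last holds). Time passes only in rows, so rows that repeat a pose let the fingers close, or fill a call up. It gives the time, the measured TCP pose, the force and the opening at its end, in the units of the state.
- bot.read_state(): the state, without advancing time (a new reading comes with each control period).
- bot.read_camera(name): name is "side" or "top" or "wrist"; returns a dict with "pixels" (384x512x3 uint8, red, green, blue), "fx", "fy", "cx", "cy" (pixels), "R" (3x3) and "t" (3): a world point X has camera coordinates R X + t. Camera axes: x right, y down, z forward; pixel columns grow to the right and rows downward; lengths in m; the calibration is good to about 2 mm. A picture is of the moment at which its call begins. There is no depth.
- bot.finish_job(): hands the job in, once; it reports no verdict.
The state is a dict: "time": time; "q": joint angles; "joint_vel": joint speeds; "joint_torque": joint torques, N m; "tool_pos": TCP position; "tcp_rot": TCP orientation; "wrist_force": force on the tool from outside, world axes, zero at the start; "torque": the same for the moment, N m; "width": opening from 0.0 (shut) to 1.0 (fully open).
Only numpy, scipy, OpenCV 4.12 (cv2) and the standard library are available. Lean on these libraries where they do the work, as an engineer would, in place of code of your own. Each camera call takes 0.05 s, during which the arm holds its last target.

## Working session

There is one attempt and no reset: what is moved stays moved. The work goes in short steps, Python scripts to look and compute and a shell command to move; the robot and the scene stay as the last step left them, time stands still between calls to the robot, and variables do not carry over. Pictures are saved under pics/ and viewed, and the job is handed in when it is done.

```bash
ls; mkdir -p pics; python3 - <<'E'
from workcell import bot
import cv2
s=bot.read_state();print(s)
for n in("top","side","wrist"):
    c=bot.read_camera(n);cv2.imwrite(f"pics/{n}0.png",c["pixels"][:,:,::-1]);print(n,c["fx"],c["fy"],c["cx"],c["cy"],c["R"],c["t"])
E
```

```text
pics
{'time': 0.0, 'q': array([ 1.30309404e+00,  2.64798822e-01,  1.60542737e+00, -1.46486288e-06,
        1.27372072e+00, -3.68932510e-02]), 'joint_vel': array([-7.14903617e-05, -4.25445693e-04, -4.10765403e-04, -4.72067747e-05,
        8.59460660e-04,  7.39251389e-04]), 'joint_torque': array([-8.15165322e-05, -5.15097892e+01, -3.67324662e+01,  2.14053603e-04,
        1.27285451e-02, -6.36932374e-07]), 'tool_pos': array([0.15420296, 0.65632988, 0.2163025 ]), 'tcp_rot': array([-1.56551945,  0.18154173, -0.18098167]), 'wrist_force': array([0.56061823, 0.25254555, 0.16608169]), 'torque': array([ 0.00776079, -0.0015688 ,  0.00402129]), 'width': 1.0029260060457026}
top 394.40916134246424 394.40916134246424 255.27083801280577 189.51315469872512 [[-0.00149225 -0.99982844  0.01846227]
 [-0.98999007 -0.00112851 -0.14113249]
 [ 0.14112911 -0.01848807 -0.98981855]] [0.02643782 0.60540976 0.98398824]
side 357.8311139106633 357.8311139106633 252.65416203914322 190.90556308926654 [[-0.90161872 -0.4321215   0.01883334]
 [-0.26054072  0.50782959 -0.82111366]
 [ 0.34525674 -0.74523829 -0.57045392]] [0.56719479 0.22011031 0.7712543 ]
wrist 327.09066774659726 327.09066774659726 254.44863973118905 190.91540818169693 [[ 0.22928315  0.97335518 -0.0029894 ]
 [ 0.92888533 -0.21788804  0.29949433]
 [ 0.290863   -0.07144581 -0.9540934 ]] [-0.67358184 -0.03810985  0.37966444]
```

View pics/top0.png

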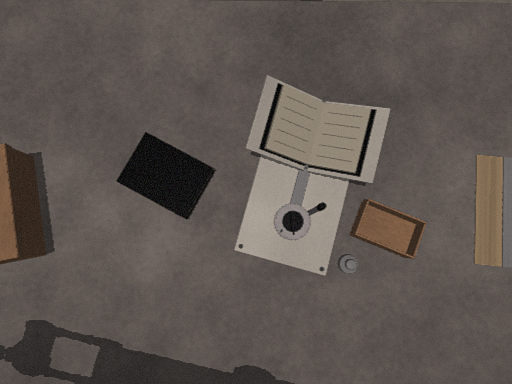

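View pics/side0.png

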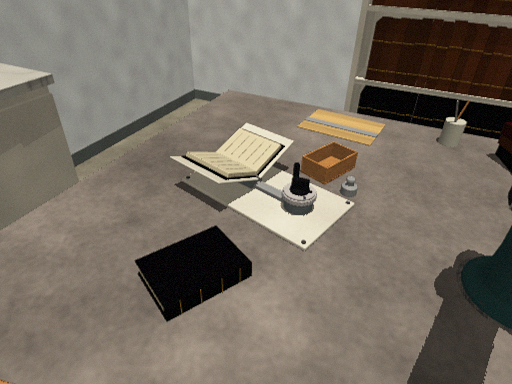

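View pics/wrist0.png

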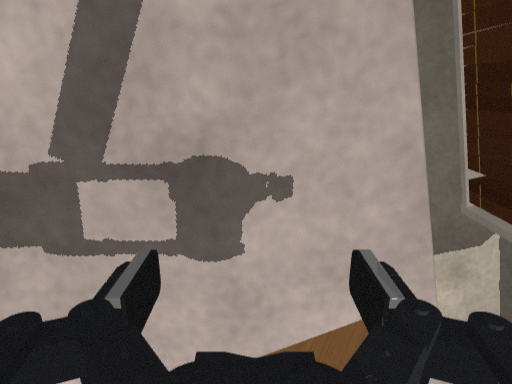

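The top view shows the dial near (292,221), the crank post near (321,207) up-right of it, the weight at (348,264), the tray at (388,228) and the book at (166,176). I'll zoom in and measure.

```bash
cat > h.py <<'E'
import numpy as np,cv2
from workcell import bot
def proj(c,X):
    p=c["R"]@np.asarray(X,float)+c["t"];return np.array([c["fx"]*p[0]/p[2]+c["cx"],c["fy"]*p[1]/p[2]+c["cy"]])
def ray(c,u,v,z):
    R=c["R"];C=-R.T@c["t"];d=R.T@np.array([(u-c["cx"])/c["fx"],(v-c["cy"])/c["fy"],1.]);return C+d*(z-C[2])/d[2]
def crop(c,x0,y0,w,h,k,fn):
    im=c["pixels"][y0:y0+h,x0:x0+w,::-1];im=cv2.resize(im,None,fx=k,fy=k,interpolation=cv2.INTER_CUBIC)
    cv2.imwrite(fn,im)
E
python3 - <<'E'
from h import *
c=bot.read_camera("top");crop(c,260,180,80,60,10,"pics/t1.png")
print("dial",ray(c,292,221,.067),"post",ray(c,321,207,.104),"knobtop",ray(c,292,221,.104))
for p in [(240,246),(322,269)]:print(ray(c,*p,.012))
print(ray(c,348,264,.053))
c=bot.read_camera("side");crop(c,270,155,60,60,10,"pics/s1.png")
E
```

```text
dial [ 0.5220147 -0.0655465  0.067    ] post [ 0.55378836 -0.13275356  0.104     ] knobtop [ 0.51972086 -0.06141148  0.104     ]
[0.4598999  0.06608856 0.012     ]
[ 0.40004355 -0.14844844  0.012     ]
[ 0.41461491 -0.20690509  0.053     ]
```

View pics/t1.png

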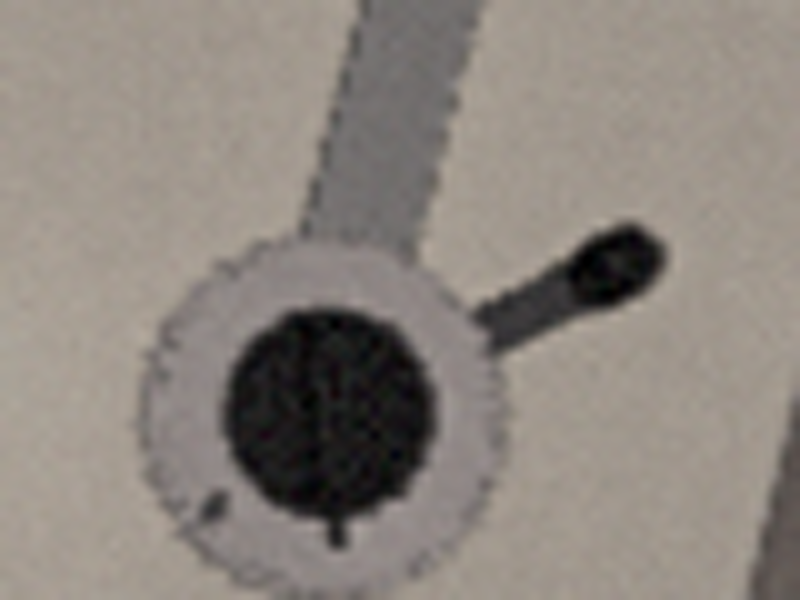

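View pics/s1.png

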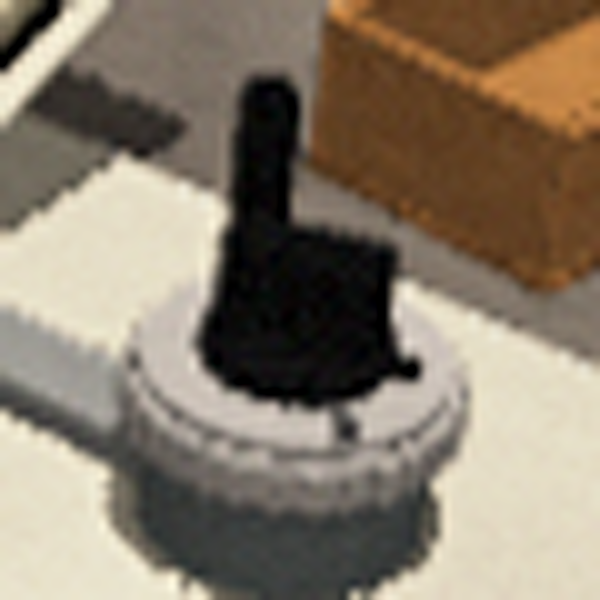

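```bash
python3 - <<'E'
from h import *
from scipy.spatial.transform import Rotation as Ro
s=bot.read_state();T=Ro.from_rotvec(s["tcp_rot"]).as_matrix();print(T.round(3))
c=bot.read_camera("wrist");C=-c["R"].T@c["t"];print("cam rel tool frame",T.T@(C-s["tool_pos"]),"fwd in tool",T.T@c["R"][2])
zt=T[:,2];print("open dir deg",np.degrees(np.arctan2(zt[1],zt[0])), "cam offset yaw",np.degrees(np.arctan2(*(C-s["tool_pos"])[[1,0]])))
c=bot.read_camera("top")
print("cam",-c["R"].T@c["t"])
f=lambda x,y:(260+(x+.5)/10-.5,180+(y+.5)/10-.5)
ax=ray(c,*f(325,415),.067);pt=ray(c,*f(340,545),.071);rd=ray(c,*f(215,505),.072);po=ray(c,*f(630,255),.104)
for n,p in dict(pt=pt,rd=rd,po=po).items():
    d=p-ax;print(n,p,np.hypot(d[0],d[1]),np.degrees(np.arctan2(d[1],d[0])))
print(ax)
E
```

```text
[[ 0.973 -0.     0.229]
 [-0.229 -0.001  0.973]
 [-0.    -1.    -0.001]]
cam rel tool frame [-7.69460247e-02 -1.55171071e-01  9.47648030e-05] fwd in tool [ 0.29958373  0.95406939 -0.00109486]
open dir deg 76.77671820778454 cam offset yaw 166.5822094106271
cam [0.46051972 0.04530855 1.05892469]
pt [ 0.48924753 -0.06849714  0.071     ] 0.03276360158113168 -175.05111807544338
rd [ 0.49916735 -0.03729056  0.072     ] 0.03635528386520969 128.681349989894
po [ 0.55856573 -0.13666796  0.104     ] 0.07991113806332728 -62.67939768318181
[ 0.52188899 -0.06567073  0.067     ]
```

```bash
python3 -m jog '[[14,-28,4,2,80],[36,-72,8,4,70],[62,-124,14,6,60],[88,-176,20,8,50],[114,-228,26,10,40],[140,-280,30,12,40],[166,-332,30,14,40],[192,-384,30,16,40],[218,-436,30,17,40],[244,-488,30,18,40]]'
python3 -m jog '[[268,-220,0,0,40],[26,-52,0,0,40],[50,-100,0,0,40],[76,-152,0,0,40],[98,-196,0,0,40],[112,-222,0,0,40],[122,-234,0,0,40],[122,-234,0,0,40],[122,-234,0,0,40],[122,-234,0,0,40]]' --help 2>&1 | head -5
```

```text
time: 1.6
tool_pos: [0.399, 0.1674, 0.2481]
tcp_rot: [-1.569, -0.067, 0.065]
wrist_force: [0.5, -0.3, -0.1]
width: 0.467
invalid input: not JSON, or not a number
```

The second call had a bad first row and was refused, so the arm did not move. Here it is corrected.

```bash
python3 -m jog '[[14,-28,0,0,40],[36,-72,0,0,40],[60,-116,0,0,40],[84,-164,0,0,40],[104,-202,0,0,40],[116,-224,0,0,40],[122,-234,0,0,40],[122,-234,0,0,40],[122,-234,0,0,40],[122,-234,0,0,40]]'
python3 - <<'E'
from h import *
s=bot.read_state();print(s["q"])
c=bot.read_camera("wrist");cv2.imwrite("pics/w1.png",c["pixels"][:,:,::-1]);print(proj(c,[.522,-.0657,.067]))
np.savez("w1.npz",**c)
E
```

```text
time: 2.85
tool_pos: [0.5201, -0.0639, 0.2478]
tcp_rot: [-1.57, -0.067, 0.066]
wrist_force: [-0.4, -0.5, 0.9]
width: 0.468
[-1.69994223e-01 -4.18331194e-02  1.88611041e+00  2.10799661e-04
  1.29726432e+00 -1.82548144e+00]
[252.71780471 166.69343867]
```

View pics/w1.png

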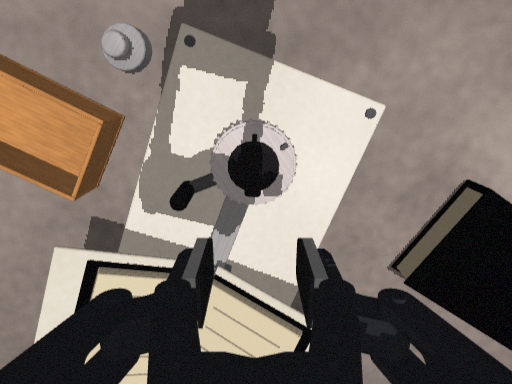

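The wrist view shows the dial centred at about (253,162), the pointer nose straight up at about (255,138), the ridge at about (285,146), and the post top at about (181,195).

```bash
python3 - <<'E'
from h import *
c=dict(np.load("w1.npz"));crop(c,165,105,150,112,5,"pics/w1z.png")
E
```

```text
(no output)
```

View pics/w1z.png

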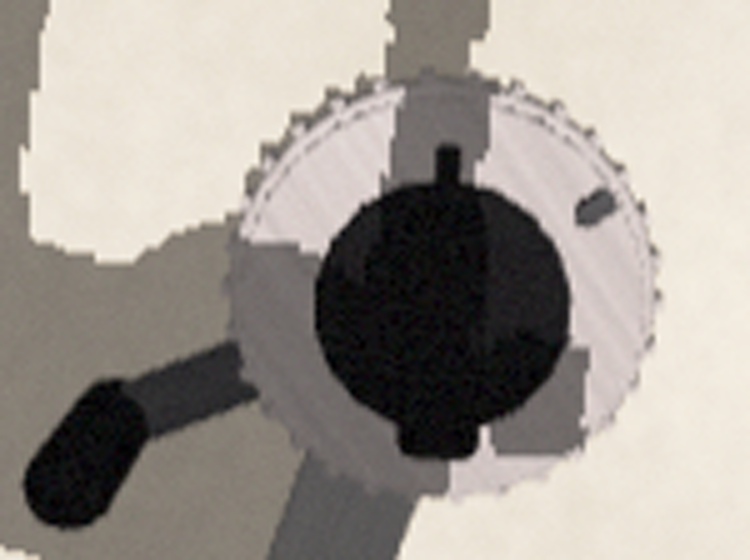

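```bash
python3 - <<'E'
from h import *
c=dict(np.load("w1.npz"))
f=lambda x,y:(165+(x+.5)/5-.5,105+(y+.5)/5-.5)
g=lambda x,y,z:ray(c,*f(x,y),z)
ax=g(442.5,304,.073)
print("skirt r",np.linalg.norm(g(315,304,.073)-ax),np.linalg.norm(g(442,182,.073)-ax))
for n,p in dict(pt=g(448,147,.071),rin=g(583,220,.073),rc=g(597,206,.073),rout=g(612,193,.073),post=g(70,482,.104),barend=g(438,456,.104)).items():
    d=p-ax;print(n,p.round(4),np.hypot(d[0],d[1]).round(4),np.degrees(np.arctan2(d[1],d[0])).round(1))
print(ax)
for n,p in dict(skirt=ax).items():print(n,p)
E
```

```text
skirt r 0.026316241298846414 0.025183856456153245
pt [ 0.4873 -0.067   0.071 ] 0.032 -177.2
rin [ 0.4994 -0.0385  0.073 ] 0.0335 126.3
rc [ 0.4963 -0.036   0.073 ] 0.0373 127.8
rout [ 0.4934 -0.0333  0.073 ] 0.0413 128.6
post [ 0.5533 -0.1348  0.104 ] 0.0773 -63.8
barend [ 0.542  -0.0643  0.104 ] 0.0228 2.9
[ 0.51920057 -0.06550049  0.073     ]
skirt [ 0.51920057 -0.06550049  0.073     ]
```

Both views agree on the axis at about (0.520, -0.0655), the bar at about -176.5° and the ridge at about 128°. That means about 55° clockwise. I'll descend onto the bar.

```bash
python3 -m jog '[[0,-1,-15,-1,40],[0,-2,-40,-1,40],[0,-2,-70,-1,40],[0,-2,-100,-1,40],[0,-2,-122,-1,40],[0,-2,-136,-1,40],[0,-2,-144,-1,40],[0,-2,-145,-1,40],[0,-2,-145,-1,40],[0,-2,-145,-1,40]]' 30
python3 - <<'E'
from h import *
for n,b in(("wrist",(0,0,512,384,1.5)),("side",(260,140,90,80,7)),("top",(250,170,90,80,7))):
    c=bot.read_camera(n);crop(c,*b,f"pics/a_{n}.png")
E
```

```text
time: 4.15
tool_pos: [0.5212, -0.0671, 0.1037]
tcp_rot: [-1.571, -0.053, 0.05]
wrist_force: [0.0, 0.9, 0.6]
width: 0.466
```

View pics/a_wrist.png

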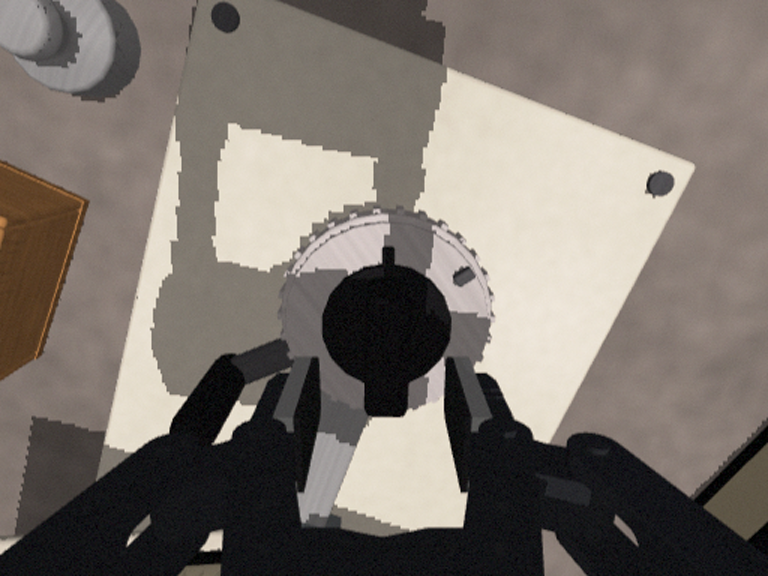

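View pics/a_side.png

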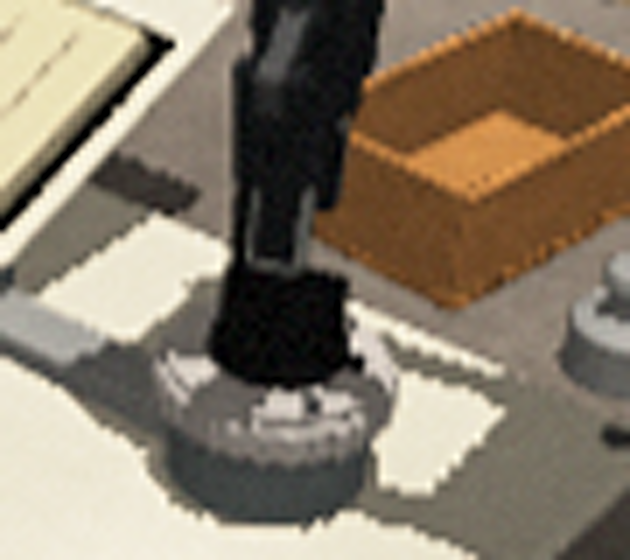

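Bar end (386,415) is central between the fingers and the tips are clear of the skirt. Closing.

```bash
python3 -m jog '[[-1,1,-1,0,30],[-1,1,-2,0,20],[-1,1,-2,0,10],[-1,1,-2,0,10],[-1,1,-2,0,10],[-1,1,-2,0,10],[-1,1,-2,0,10],[-1,1,-2,0,10],[-1,1,-2,0,10],[-1,1,-2,0,10]]' 30
python3 - <<'E'
from h import *
s=bot.read_state();print(s["wrist_force"],s["torque"],s["width"]*85.4,s["tool_pos"],s["tcp_rot"])
c=bot.read_camera("wrist");crop(c,160,110,200,150,4,"pics/b_wrist.png")
np.savez("b.npz",**c)
E
```

```text
time: 5.55
tool_pos: [0.5194, -0.0659, 0.1007]
tcp_rot: [-1.57, -0.052, 0.052]
wrist_force: [0.3, 0.9, 0.5]
width: 0.116
[0.34186958 0.88898267 0.48752517] [ 0.01894324 -0.00703223  0.02613848] 9.874143705885437 [ 0.51941904 -0.0659052   0.10068194] [-1.57020351 -0.05179816  0.05177549]
```

View pics/b_wrist.png

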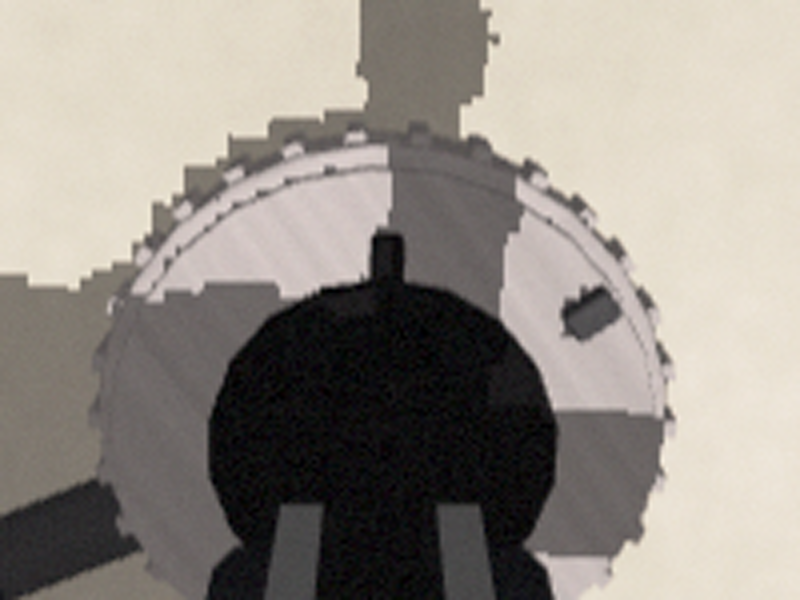

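```bash
python3 - <<'E'
from h import *
c=dict(np.load("b.npz"))
f=lambda x,y:(160+(x+.5)/4-.5,110+(y+.5)/4-.5)
g=lambda x,y,z:ray(c,*f(x,y),z)
for A in ([.5194,-.0659],[.5205,-.0655]):
  for n,p in dict(pt=g(388,233,.072),rin=g(577,327,.073),rc=g(592,312,.073),rout=g(606,300,.073)).items():
    d=p[:2]-A;print(n,p.round(4),np.hypot(*d).round(4),np.degrees(np.arctan2(d[1],d[0])).round(1))
E
python3 -m jog '[[0,0,0,0,0],[0,0,0,0,0],[0,0,0,-2,0],[0,0,0,-6,0],[0,0,0,-11,0],[0,0,0,-17,0],[0,0,0,-23,0],[0,0,0,-28,0],[0,0,0,-30,0],[0,0,0,-30,0]]' 40
python3 - <<'E'
from h import *
s=bot.read_state();print(s["wrist_force"],s["torque"],s["width"]*85.4,s["tool_pos"],s["tcp_rot"])
c=bot.read_camera("wrist");crop(c,160,110,200,150,4,"pics/c_wrist.png")
np.savez("c.npz",**c)
E
```

```text
pt [ 0.4862 -0.0668  0.072 ] 0.0332 -178.5
rin [ 0.4983 -0.0382  0.073 ] 0.0348 127.4
rc [ 0.4958 -0.0363  0.073 ] 0.0378 128.5
rout [ 0.4939 -0.0345  0.073 ] 0.0405 129.1
pt [ 0.4862 -0.0668  0.072 ] 0.0343 -177.8
rin [ 0.4983 -0.0382  0.073 ] 0.0352 129.2
rc [ 0.4958 -0.0363  0.073 ] 0.0382 130.2
rout [ 0.4939 -0.0345  0.073 ] 0.0409 130.6
time: 6.85
tool_pos: [0.5194, -0.0659, 0.1007]
tcp_rot: [-1.541, 0.359, -0.359]
wrist_force: [0.4, -0.2, -0.3]
width: 0.003
[ 0.43609207 -0.20006022 -0.33108269] [ 0.04067807  0.05030964 -0.01607642] 0.24573928408929926 [ 0.51940301 -0.06589988  0.10068444] [-1.54089977  0.35858192 -0.3585535 ]
```

View pics/c_wrist.png

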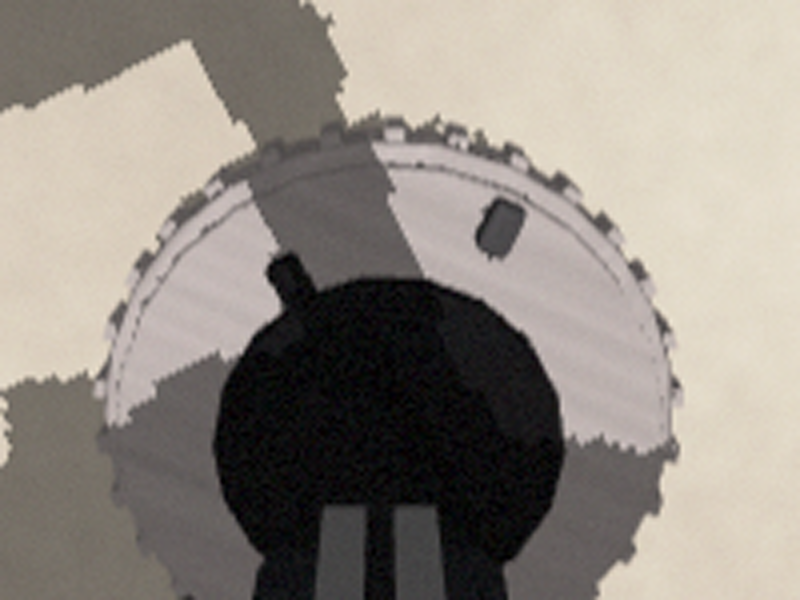

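The gripper shut fully (width 0) and the pointer stayed where it was in the world, so the bar is not between the fingers. I'll check the geometry with an overlay.

```bash
python3 - <<'E'
from h import *
from scipy.spatial.transform import Rotation as Ro
c=dict(np.load("c.npz"))
s=bot.read_state();T=Ro.from_rotvec(s["tcp_rot"]).as_matrix()
im=np.ascontiguousarray(c["pixels"][:,:,::-1]);im=cv2.resize(im,None,fx=1.5,fy=1.5)
def P(X):return tuple(int(round(v)) for v in proj(c,X)*1.5+.25)
for y,col in((0,(0,0,255)),(.006,(0,255,255)),(.025,(0,255,0))):
    p=P(s["tool_pos"]+T@[0,y,0]);print(y,p);cv2.circle(im,p,4,col,-1)
a=np.radians(-177.5);A=np.array([.5200,-.0657]);u=np.array([np.cos(a),np.sin(a)]);v=np.array([-u[1],u[0]])
for z,col in((.104,(255,0,255)),(.073,(255,255,0))):
    q=[P([*(A+i*.023*u+j*.008*v),z]) for i,j in((1,1),(1,-1),(-1,-1),(-1,1))]
    cv2.polylines(im,[np.array(q)],True,col,1)
im2=im.astype(float);im2=np.clip(255*(im/255.)**.45,0,255).astype(np.uint8)
cv2.imwrite("pics/c_over.png",im2)
d=bot.read_camera("side");k=d["pixels"][140:220,260:350,::-1];k=np.clip(255*(cv2.resize(k,None,fx=7,fy=7,interpolation=2)/255.)**.5,0,255);cv2.imwrite("pics/c_side.png",k)
E
```

```text
0 (382, 364)
0.006 (382, 356)
0.025 (382, 336)[ WARN:0@1.490] global loadsave.cpp:1063 imwrite_ Unsupported depth image for selected encoder is fallbacked to CV_8U.
```

View pics/c_over.png

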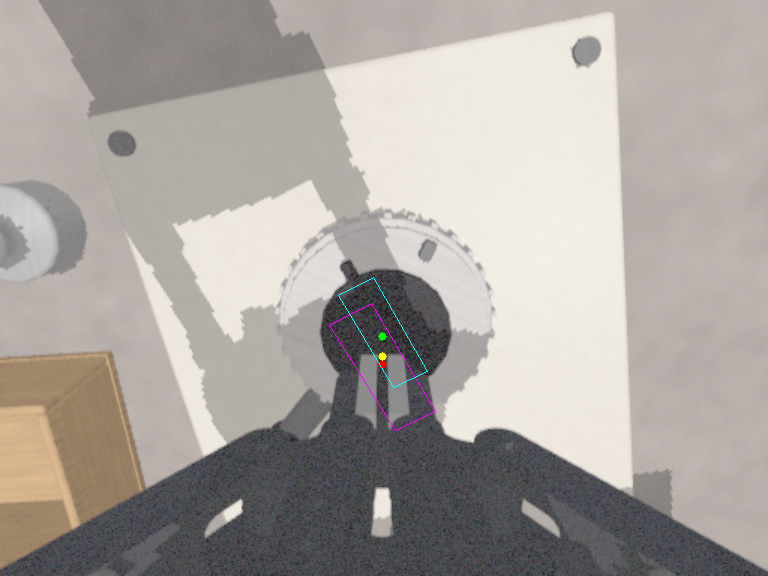

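View pics/c_side.png

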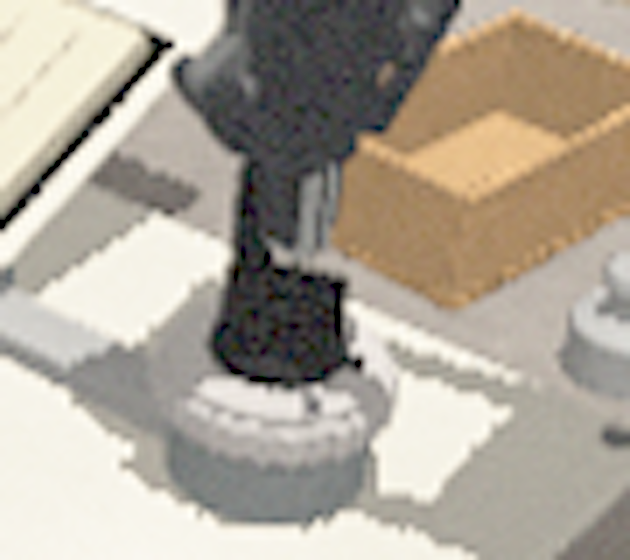

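```bash
python3 - <<'E' 2>/dev/null
from h import *
from scipy.spatial.transform import Rotation as Ro
d=bot.read_camera("side");s=bot.read_state();T=Ro.from_rotvec(s["tcp_rot"]).as_matrix()
k=d["pixels"][130:220,250:350,::-1];k=np.clip(255*(cv2.resize(k,None,fx=7,fy=7,interpolation=2)/255.)**.45,0,255).astype(np.uint8)
def P(X):
    p=proj(d,X);return tuple(int(round(v)) for v in ((p+.5-[250,130])*7-.5))
for y,col in((0,(0,0,255)),(.006,(0,255,255)),(.025,(0,255,0))):
    for x in(-.011,.011):
        cv2.circle(k,P(s["tool_pos"]+T@[x,y,0]),4,col,-1)
a=np.radians(-177.5);A=np.array([.5200,-.0657]);u=np.array([np.cos(a),np.sin(a)]);v=np.array([-u[1],u[0]])
for z,col in((.104,(255,0,255)),(.073,(255,255,0))):
    q=[P([*(A+i*.023*u+j*.008*v),z]) for i,j in((1,1),(1,-1),(-1,-1),(-1,1))]
    cv2.polylines(k,[np.array(q)],True,col,1)
cv2.imwrite("pics/c_side2.png",k)
E
```

```text
(no output)
```

View pics/c_side2.png

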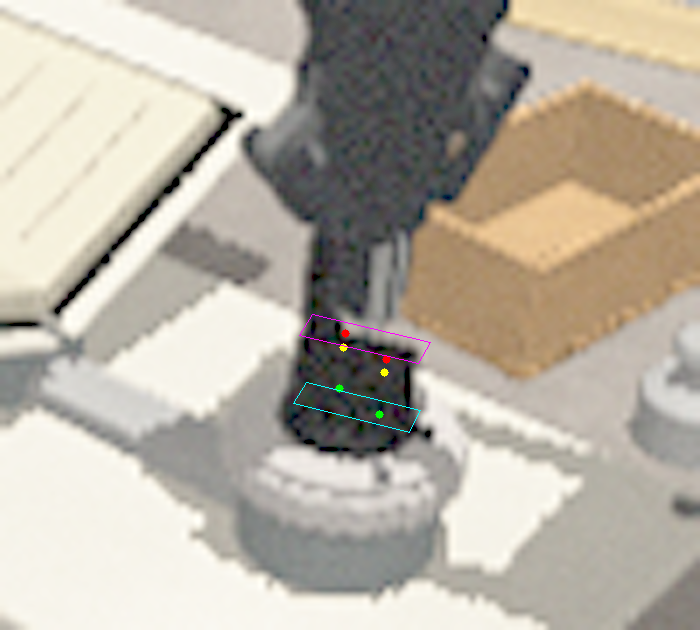

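Both cameras put the physical fingertips about 15–20 mm behind the reported TCP, at z ≈ 0.116. The stated figure is 25 mm ahead of it, so I closed over the top of the bar without touching it. The measured rule is tip z ≈ tool z + 0.015 shut, + 0.020 at 40 mm opening and + 0.030 fully open. I'll use that: reopen, turn back and descend in stages, checking as I go.

```bash
python3 -m jog '[[0,0,4,5,20],[0,0,4,12,40],[0,0,4,20,40],[0,0,4,27,40],[0,0,4,29,40],[0,0,0,29,40],[0,0,-8,29,40],[0,0,-16,29,40],[0,0,-20,29,40],[0,0,-20,29,40]]' 30
python3 - <<'E' 2>/dev/null
from h import *
from scipy.spatial.transform import Rotation as Ro
s=bot.read_state();T=Ro.from_rotvec(s["tcp_rot"]).as_matrix();print(s["wrist_force"],s["width"]*85.4,s["tool_pos"],np.degrees(np.arctan2(T[1,2],T[0,2])))
d=bot.read_camera("side")
k=d["pixels"][130:220,250:350,::-1];k=np.clip(255*(cv2.resize(k,None,fx=6,fy=6,interpolation=2)/255.)**.45,0,255).astype(np.uint8)
def P(X):
    p=proj(d,X);return tuple(int(round(v)) for v in ((p+.5-[250,130])*6-.5))
for x in(-.011,.011):
  for z in (-.02,.02): cv2.circle(k,P(s["tool_pos"]+T@[x,-.02,z]),3,(0,255,0),-1)
cv2.imwrite("pics/d_side.png",k)
c=bot.read_camera("wrist");im=c["pixels"][100:384,100:420,::-1];im=np.clip(255*(cv2.resize(im,None,fx=2,fy=2)/255.)**.45,0,255).astype(np.uint8)
for x in(-.011,.011):
  for z in (-.02,.02):
    p=(proj(c,s["tool_pos"]+T@[x,-.02,z])-100)*2;cv2.circle(im,(int(p[0]),int(p[1])),3,(0,255,0),-1)
cv2.imwrite("pics/d_wrist.png",im)
E
```

```text
time: 8.25
tool_pos: [0.5189, -0.0658, 0.08]
tcp_rot: [-1.57, -0.037, 0.039]
wrist_force: [0.1, -1.0, -0.0]
width: 0.468
[ 0.05024228 -1.03914238 -0.04260444] 39.966095480298 [ 0.51889988 -0.06583507  0.07998382] 92.76687638109416
```

View pics/d_side.png

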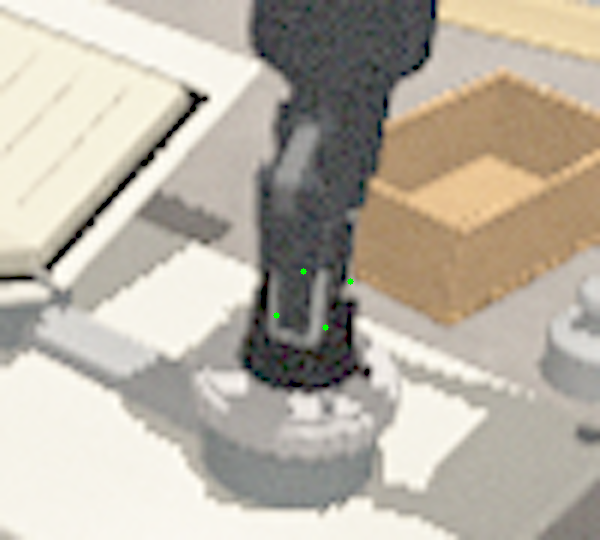

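View pics/d_wrist.png

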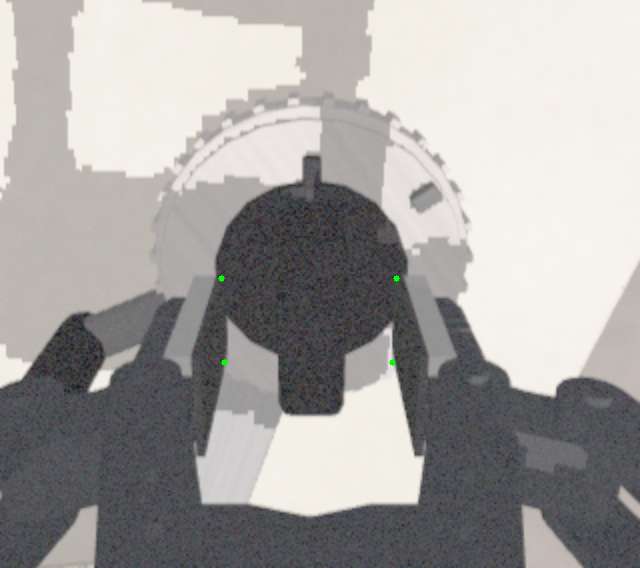

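The tip markers match both images, allowing for finger thickness. The bar end at (311,413) is centred between the fingers. I'll go down 18 mm more and close.

```bash
python3 -m jog '[[1,0,-6,0,40],[1,0,-13,0,40],[1,0,-17,0,40],[1,0,-18,0,40],[1,0,-18,0,25],[1,0,-18,0,10],[1,0,-18,0,0],[1,0,-18,0,0],[1,0,-18,0,0],[1,0,-18,0,0]]' 40
python3 - <<'E' 2>/dev/null
from h import *
s=bot.read_state();print(s["wrist_force"],s["torque"],s["width"]*85.4,s["tool_pos"])
c=bot.read_camera("wrist");im=c["pixels"][100:300,130:390,::-1];im=np.clip(255*(cv2.resize(im,None,fx=3,fy=3,interpolation=2)/255.)**.45,0,255).astype(np.uint8)
cv2.imwrite("pics/e_wrist.png",im)
E
```

```text
time: 9.6
tool_pos: [0.5205, -0.0655, 0.0629]
tcp_rot: [-1.57, -0.038, 0.038]
wrist_force: [-0.5, 4.9, 3.4]
width: 0.182
[-0.49396012  4.87184055  3.42419821] [0.75845702 0.13893311 0.00371431] 15.546974797176595 [ 0.52052961 -0.06552146  0.06294272]
```

View pics/e_wrist.png

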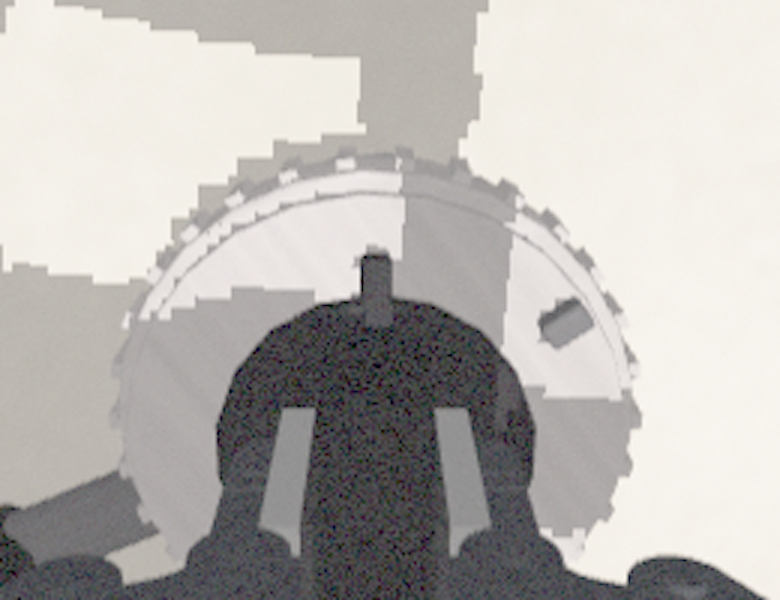

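Gripped: the opening reads 15.5 mm on the 16 mm bar. I'll turn 50° clockwise first, then measure the remainder.

```bash
python3 -m jog '[[0,1,0,-3,0],[0,1,0,-9,0],[0,1,0,-16,0],[0,1,0,-23,0],[0,1,0,-30,0],[0,1,0,-37,0],[0,1,0,-43,0],[0,1,0,-48,0],[0,1,0,-50,0],[0,1,0,-50,0]]' 40
python3 - <<'E' 2>/dev/null
from h import *
from scipy.spatial.transform import Rotation as Ro
s=bot.read_state();T=Ro.from_rotvec(s["tcp_rot"]).as_matrix();print(s["wrist_force"],s["torque"],s["width"]*85.4,s["tool_pos"],np.degrees(np.arctan2(T[1,2],T[0,2])))
c=bot.read_camera("wrist");im=c["pixels"][130:230,190:320,::-1];im=np.clip(255*(cv2.resize(im,None,fx=6,fy=6,interpolation=2)/255.)**.45,0,255).astype(np.uint8)
cv2.imwrite("pics/f_wrist.png",im);np.savez("f.npz",**c)
E
```

```text
time: 10.9
tool_pos: [0.5208, -0.0647, 0.0629]
tcp_rot: [-1.473, 0.643, -0.644]
wrist_force: [-0.3, 5.0, 3.1]
width: 0.179
[-0.31360128  5.01126356  3.08431362] [ 0.77276525  0.04546544 -0.043169  ] 15.328183939640793 [ 0.52079439 -0.06472899  0.06292183] 42.810575719682916
```

View pics/f_wrist.png

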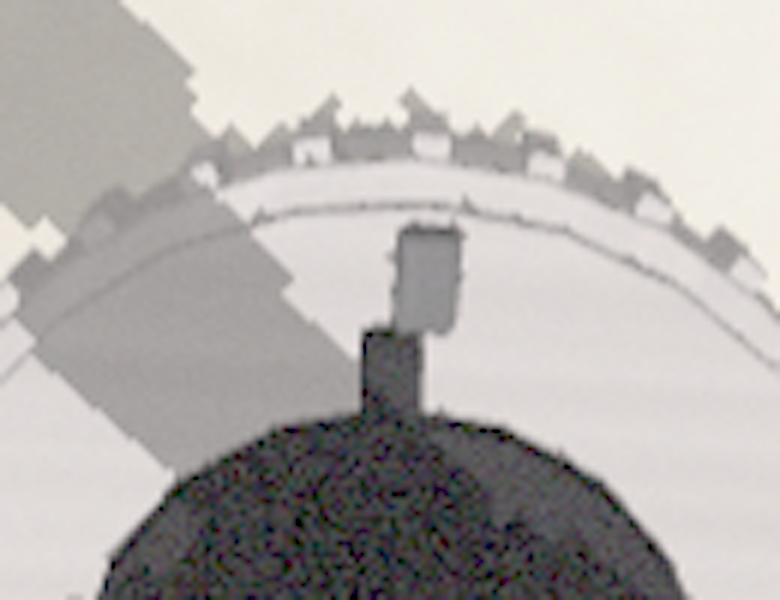

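```bash
python3 - <<'E'
from h import *
c=dict(np.load("f.npz"))
f=lambda x,y:(190+(x+.5)/6-.5,130+(y+.5)/6-.5)
g=lambda x,y,z:ray(c,*f(x,y),z)
for A in ([.5208,-.0647],[.5195,-.0655],[.521,-.066]):
  o=[]
  for n,p in dict(ptip=g(391,330,.073),proot=g(392,395,.073),rin=g(427,332,.073),rmid=g(430,280,.073),rout=g(431,228,.073)).items():
    d=p[:2]-A;o+= [(n,np.hypot(*d).round(4),np.degrees(np.arctan2(d[1],d[0])).round(1))]
  print(o)
E
```

```text
[('ptip', np.float64(0.0344), np.float64(133.1)), ('proot', np.float64(0.0291), np.float64(133.0)), ('rin', np.float64(0.0343), np.float64(128.5)), ('rmid', np.float64(0.0384), np.float64(128.6)), ('rout', np.float64(0.0425), np.float64(129.0))]
[('ptip', np.float64(0.0341), np.float64(130.6)), ('proot', np.float64(0.0288), np.float64(130.0)), ('rin', np.float64(0.0341), np.float64(125.9)), ('rmid', np.float64(0.0383), np.float64(126.4)), ('rout', np.float64(0.0423), np.float64(126.9))]
[('ptip', np.float64(0.0355), np.float64(131.9)), ('proot', np.float64(0.0302), np.float64(131.6)), ('rin', np.float64(0.0354), np.float64(127.4)), ('rmid', np.float64(0.0396), np.float64(127.7)), ('rout', np.float64(0.0437), np.float64(128.1))]
```

About 4.4° remains.

```bash
python3 -m jog '[[0,0,0,-2,0],[0,0,0,-4,0],[0,0,0,-4.5,0],[0,0,0,-4.5,0],[0,0,0,-4.5,0],[0,0,0,-4.5,0],[0,0,0,-4.5,0],[0,0,0,-4.5,0],[0,0,0,-4.5,0],[0,0,0,-4.5,0]]' 40
python3 - <<'E' 2>/dev/null
from h import *
s=bot.read_state();print(s["wrist_force"],s["torque"],s["tool_pos"])
c=bot.read_camera("wrist");im=c["pixels"][130:230,190:320,::-1];im=np.clip(255*(cv2.resize(im,None,fx=6,fy=6,interpolation=2)/255.)**.45,0,255).astype(np.uint8)
cv2.imwrite("pics/g_wrist.png",im);np.savez("g.npz",**c)
E
```

```text
time: 12.2
tool_pos: [0.5209, -0.0647, 0.0629]
tcp_rot: [-1.453, 0.703, -0.704]
wrist_force: [0.9, 5.0, 3.4]
width: 0.179
[0.89394787 4.99494735 3.43005043] [0.78851045 0.02551363 0.00228466] [ 0.52085067 -0.06468772  0.06291227]
```

View pics/g_wrist.png

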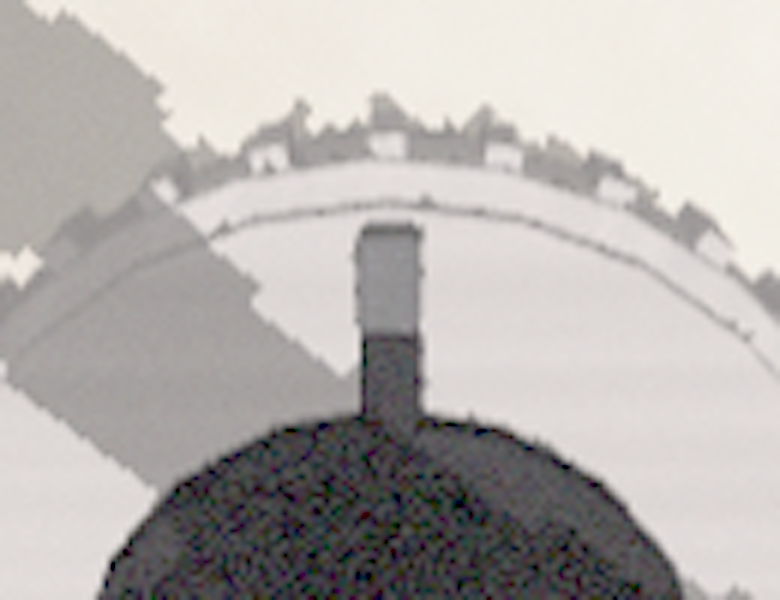

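Nose (centre x ≈ 391) and ridge (≈ 389) are collinear. Release straight, then rise.

```bash
python3 -m jog '[[0,0,0,0,25],[0,0,0,0,40],[0,0,0,0,40],[0,0,6,0,40],[0,0,16,0,40],[0,0,30,0,40],[0,0,46,0,40],[0,0,60,0,40],[0,0,68,0,40],[0,0,70,0,40]]' 40
python3 - <<'E' 2>/dev/null
from h import *
s=bot.read_state();print(s["wrist_force"],s["torque"],s["tool_pos"],s["width"]*85.4)
c=bot.read_camera("wrist");im=c["pixels"][130:260,130:330,::-1];im=np.clip(255*(cv2.resize(im,None,fx=4,fy=4,interpolation=2)/255.)**.45,0,255).astype(np.uint8)
cv2.imwrite("pics/h_wrist.png",im);np.savez("h.npz",**c)
E
```

```text
time: 13.5
tool_pos: [0.5209, -0.065, 0.1336]
tcp_rot: [-1.453, 0.703, -0.706]
wrist_force: [0.3, 0.2, -0.9]
width: 0.473
[ 0.30019118  0.17591515 -0.92341126] [-0.01728404 -0.03885975  0.00071034] [ 0.52086802 -0.06496183  0.13358416] 40.35609922823194
```

View pics/h_wrist.png

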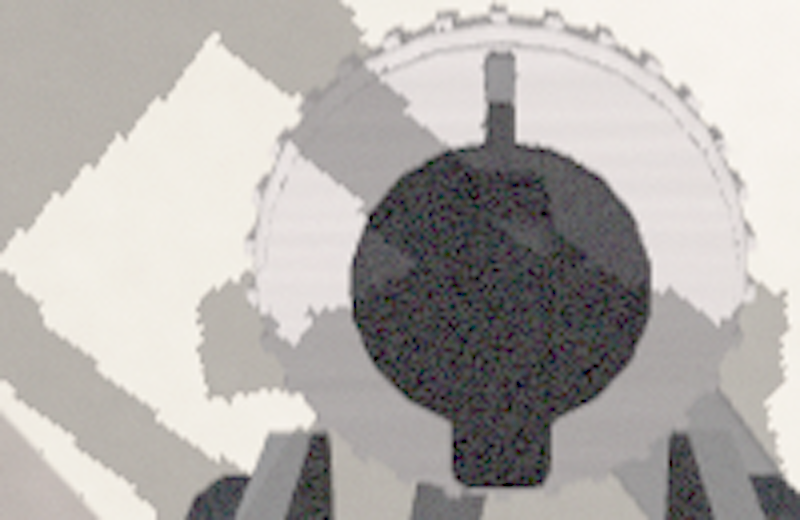

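The knob stayed aligned after release. Next is over the crank post.

```bash
python3 -m jog '[[3,-6,0,-1,45],[9,-18,0,-3,45],[17,-34,0,-6,45],[25,-50,0,-8,45],[31,-62,0,-10,45],[35,-70,0,-11,45],[36,-72,0,-11.5,45],[36,-72,0,-11.5,45],[36,-72,0,-11.5,45],[36,-72,0,-11.5,45]]' 40
python3 - <<'E' 2>/dev/null
from h import *
from scipy.spatial.transform import Rotation as Ro
s=bot.read_state();T=Ro.from_rotvec(s["tcp_rot"]).as_matrix();print(s["wrist_force"],s["tool_pos"],s["q"],np.degrees(np.arctan2(T[1,2],T[0,2])))
g=lambda i:np.clip(255*(i/255.)**.45,0,255).astype(np.uint8)
c=bot.read_camera("wrist");im=g(cv2.resize(c["pixels"][:,:,::-1],None,fx=1.5,fy=1.5))
P=lambda X:tuple(int(v) for v in proj(c,X)*1.5+.25)
for z,r in((.104,.009),(.060,.009)):
    X=s["tool_pos"].copy();X[2]=z
    cv2.polylines(im,[np.array([P(X+[r*np.cos(a),r*np.sin(a),0]) for a in np.linspace(0,6.3,30)])],True,(0,255,0) if z>.1 else (255,0,0),1)
cv2.imwrite("pics/i_wrist.png",im);np.savez("i.npz",**c)
E
```

```text
time: 14.8
tool_pos: [0.5563, -0.1365, 0.1327]
tcp_rot: [-1.395, 0.858, -0.858]
wrist_force: [0.3, 0.5, 0.2]
width: 0.527
[0.28692395 0.45029917 0.24855059] [ 0.55628228 -0.13649855  0.13274558] [-2.84132305e-01  1.40565471e-01  1.91422925e+00  4.36547424e-05
  1.08681512e+00 -7.52082358e-01] 26.81039914937572
```

View pics/i_wrist.png

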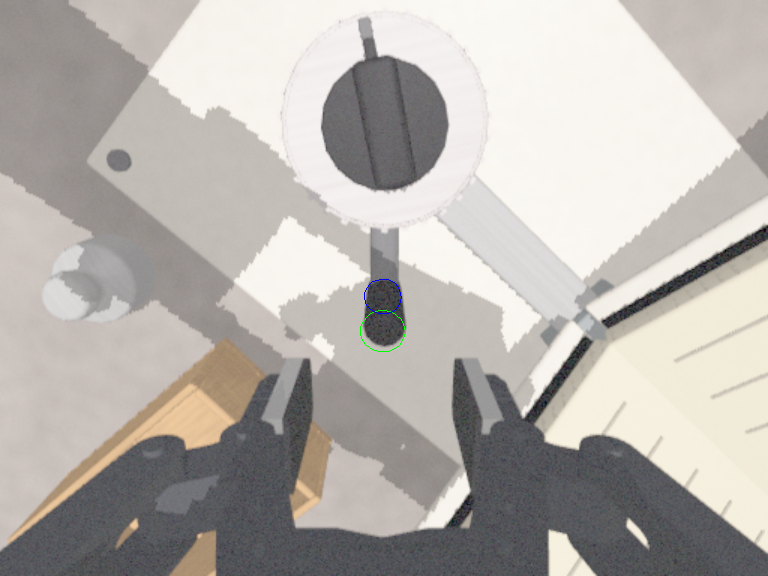

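```bash
python3 - <<'E'
from h import *
c=dict(np.load("i.npz"))
f=lambda x,y:((x+.5)/1.5-.5,(y+.5)/1.5-.5)
g=lambda x,y,z:ray(c,*f(x,y),z)
print("skirt",g(384.5,(56+191)/2,.073),"dial",g((281+488)/2,(10+224)/2,.067))
print("bar far top end",g(395,190,.104))
print("post bottom edge",g(385,346,.104), "post L/R",g(365,322,.104),g(406,322,.104))
im=c["pixels"][:,:,::-1];im=np.clip(255*(im/255.)**.45,0,255).astype(np.uint8)
cv2.imwrite("pics/i_z.png",cv2.resize(im[0:240,170:350],None,fx=3,fy=2.5,interpolation=2)) 
E
```

```text
skirt [ 0.52065999 -0.06445216  0.073     ] dial [ 0.51945437 -0.06201023  0.067     ]
bar far top end [ 0.53477922 -0.08404624  0.104     ]
post bottom edge [ 0.55992224 -0.14181819  0.104     ] post L/R [ 0.5479887  -0.13606289  0.104     ] [ 0.56270386 -0.12863447  0.104     ]
```

View pics/i_z.png

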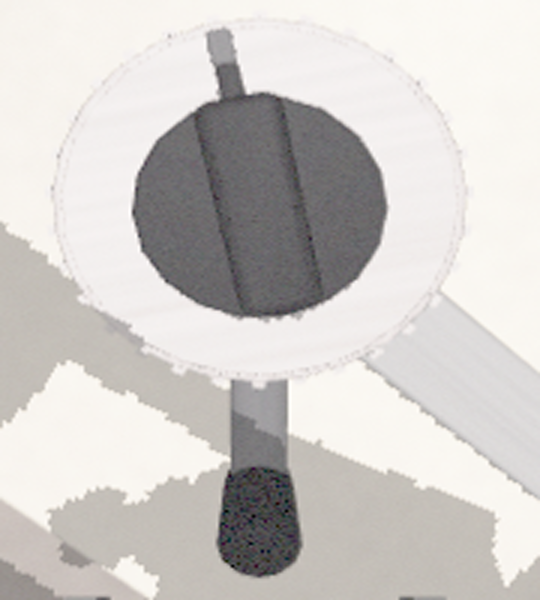

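```bash
python3 -m jog '[[-1,1.5,-8,0,45],[-1,1.5,-22,0,45],[-1,1.5,-40,0,45],[-1,1.5,-58,0,45],[-1,1.5,-72,0,45],[-1,1.5,-80,0,45],[-1,1.5,-83,0,45],[-1,1.5,-83,0,45],[-1,1.5,-83,0,45],[-1,1.5,-83,0,45]]' 50
python3 - <<'E' 2>/dev/null
from h import *
s=bot.read_state();print(s["wrist_force"],s["tool_pos"])
g=lambda i:np.clip(255*(i/255.)**.45,0,255).astype(np.uint8)
c=bot.read_camera("wrist");im=g(cv2.resize(c["pixels"][:,:,::-1],None,fx=1.5,fy=1.5));cv2.imwrite("pics/j_wrist.png",im)
d=bot.read_camera("side");cv2.imwrite("pics/j_side.png",g(cv2.resize(d["pixels"][120:220,240:370,::-1],None,fx=6,fy=6,interpolation=2)))
E
```

```text
time: 16.1
tool_pos: [0.5559, -0.1356, 0.0504]
tcp_rot: [-1.394, 0.858, -0.859]
wrist_force: [-0.8, -0.3, -0.1]
width: 0.527
[-0.79234403 -0.2548698  -0.06805179] [ 0.55590194 -0.13556481  0.0503507 ]
```

View pics/j_wrist.png

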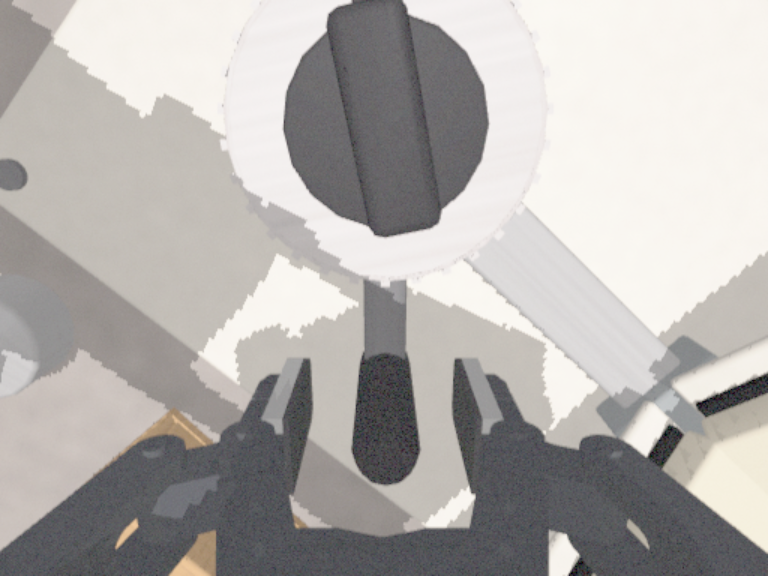

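View pics/j_side.png

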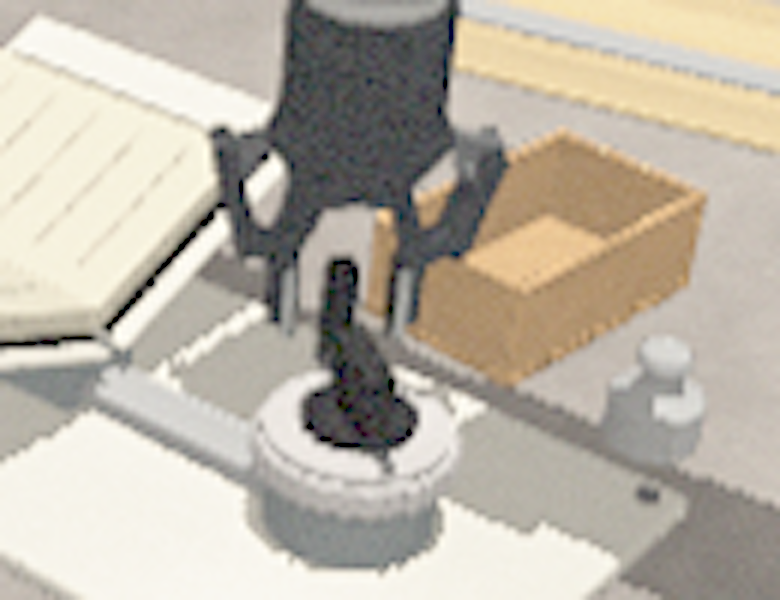

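The post is midway between the fingers and clear of the arm. Closing.

```bash
python3 -m jog '[[0,0,0,0,35],[0,0,0,0,25],[0,0,0,0,15],[0,0,0,0,5],[0,0,0,0,0],[0,0,0,0,0],[0,0,0,0,0],[0,0,0,0,0],[0,0,0,0,0],[0,0,0,0,0]]' 50
python3 - <<'E' 2>/dev/null
from h import *
s=bot.read_state();print(s["wrist_force"],s["torque"],s["width"]*85.4,s["tool_pos"])
A=np.array([.5203,-.0645]);r=.08;C=s["tool_pos"][:2];a0=np.arctan2(*(C-A)[::-1]);R=np.hypot(*(C-A));print(R,np.degrees(a0))
for t in range(0,100,3):
    a=a0-np.radians(t);p=A+R*np.array([np.cos(a),np.sin(a)])-C;print(t,(p*1000).round(1),end=" ")
E
```

```text
time: 17.45
tool_pos: [0.5556, -0.1354, 0.0498]
tcp_rot: [-1.395, 0.858, -0.859]
wrist_force: [0.1, -0.8, 1.2]
width: 0.195
[ 0.14799653 -0.83853413  1.15931388] [ 0.03889151 -0.08023148 -0.06738737] 16.6349915142695 [ 0.55559791 -0.13542916  0.04980174]
0.07922681733089822 -63.542759472257316
0 [0. 0.] 3 [-3.8 -1.8] 6 [-7.6 -3.3] 9 [-11.5  -4.6] 12 [-15.5  -5.8] 15 [-19.6  -6.7] 18 [-23.6  -7.4] 21 [-27.8  -7.9] 24 [-31.9  -8.2] 27 [-36.   -8.3] 30 [-40.2  -8.1] 33 [-44.3  -7.8] 36 [-48.4  -7.2] 39 [-52.5  -6.4] 42 [-56.5  -5.4] 45 [-60.5  -4.2] 48 [-64.4  -2.8] 51 [-68.2  -1.1] 54 [-71.9   0.7] 57 [-75.6   2.7] 60 [-79.1   4.9] 63 [-82.5   7.3] 66 [-85.7   9.8] 69 [-88.9  12.6] 72 [-91.8  15.4] 75 [-94.7  18.5] 78 [-97.3  21.7] 81 [-99.8  25. ] 84 [-102.1   28.4] 87 [-104.3   32. ] 90 [-106.2   35.6] 93 [-108.    39.4] 96 [-109.5   43.2] 99 [-110.9   47.2]
```

Gripped: 16.6 mm reading, the same offset as on the bar. The first sweep is 20° clockwise, inside the minimum free travel.

```bash
python3 -m jog '[[-1.3,-0.6,0,-1,0],[-3.8,-1.8,0,-3,0],[-7.6,-3.3,0,-6,0],[-11.5,-4.6,0,-9,0],[-15.5,-5.8,0,-12,0],[-19.6,-6.7,0,-15,0],[-23.6,-7.4,0,-18,0],[-26.4,-7.8,0,-20,0],[-26.4,-7.8,0,-20,0],[-26.4,-7.8,0,-20,0]]' 50
cat > st.py <<'E'
from h import *
from scipy.spatial.transform import Rotation as Ro
def st():
    s=bot.read_state();T=Ro.from_rotvec(s["tcp_rot"]).as_matrix();yaw=np.degrees(np.arctan2(T[1,2],T[0,2]))
    A=np.array([.5203,-.0645]);d=s["tool_pos"][:2]-A;u=d/np.hypot(*d);t=np.array([-u[1],u[0]])
    F=s["wrist_force"][:2]
    print("t",s["time"],"pos",s["tool_pos"].round(4),"R",np.hypot(*d).round(4),"ang",np.degrees(np.arctan2(*d[::-1])).round(2),"yaw-90",(yaw-90).round(2),"Ftan(ccw+)",(F@t).round(2),"Frad",(F@u).round(2),"Fz",s["wrist_force"][2].round(2),"tq",s["torque"].round(3),"w",(s["width"]*85.4).round(2))
if __name__=="__main__":st()
E
python3 st.py
```

```text
time: 18.7
tool_pos: [0.5289, -0.1431, 0.0497]
tcp_rot: [-1.263, 1.122, -1.121]
wrist_force: [0.0, 1.8, 2.9]
width: 0.196Traceback (most recent call last):
  File "st.py", line 8, in <module>
    if __name__=="__main__":st()
                            ~~^^
  File "st.py", line 7, in st
    print("t",s["time"],"pos",s["tool_pos"].round(4),"R",np.hypot(*d).round(4),"ang",np.degrees(np.arctan2(*d[::-1])).round(2),"yaw-90",(yaw-90).round(2),"Ftan(ccw+)",(F@t).round(2),"Frad",(F@u).round(2),"Fz",s["wrist_force"][2].round(2),"tq",s["torque"].round(3),"w",(s["width"]*85.4).round(2))
                                                                                                                                                                                                                                                                            ^^^^^^^^^^^^^^^^^^^^^^^
AttributeError: 'float' object has no attribute 'round'
```

```bash
sed -i 's/(s\["width"\]\*85.4).round(2)/round(float(s["width"])*85.4,2)/' st.py; python3 st.py; python3 - <<'E'
import numpy as np
a0=np.radians(-63.54);R=79.2
p=lambda t:R*np.array([np.cos(a0-np.radians(t)),np.sin(a0-np.radians(t))])
for k in range(20,96,6):print(k,[(p(k+i)-p(k)).round(1).tolist() for i in(1,2,3,4,5,6)])
E
```

```text
t 18.7 pos [ 0.5289 -0.1431  0.0497] R 0.0791 ang -83.77 yaw-90 -83.23 Ftan(ccw+) 0.21 Frad -1.76 Fz 2.89 tq [ 0.281 -0.179 -0.172] w 16.77
20 [[-1.4, -0.1], [-2.8, -0.3], [-4.1, -0.4], [-5.5, -0.4], [-6.9, -0.5], [-8.3, -0.5]]
26 [[-1.4, 0.0], [-2.8, 0.0], [-4.1, 0.1], [-5.5, 0.1], [-6.9, 0.2], [-8.3, 0.4]]
32 [[-1.4, 0.1], [-2.7, 0.3], [-4.1, 0.5], [-5.5, 0.7], [-6.8, 1.0], [-8.2, 1.2]]
38 [[-1.4, 0.3], [-2.7, 0.6], [-4.0, 0.9], [-5.4, 1.3], [-6.7, 1.7], [-8.0, 2.1]]
44 [[-1.3, 0.4], [-2.6, 0.9], [-3.9, 1.4], [-5.2, 1.8], [-6.5, 2.4], [-7.8, 2.9]]
50 [[-1.3, 0.6], [-2.5, 1.1], [-3.8, 1.8], [-5.0, 2.4], [-6.2, 3.0], [-7.4, 3.7]]
56 [[-1.2, 0.7], [-2.4, 1.4], [-3.6, 2.1], [-4.7, 2.9], [-5.9, 3.7], [-7.0, 4.5]]
62 [[-1.1, 0.8], [-2.2, 1.6], [-3.3, 2.5], [-4.4, 3.4], [-5.4, 4.3], [-6.5, 5.2]]
68 [[-1.0, 0.9], [-2.0, 1.9], [-3.0, 2.8], [-4.0, 3.8], [-5.0, 4.8], [-5.9, 5.8]]
74 [[-0.9, 1.0], [-1.8, 2.1], [-2.7, 3.1], [-3.6, 4.2], [-4.4, 5.3], [-5.3, 6.4]]
80 [[-0.8, 1.1], [-1.6, 2.3], [-2.4, 3.4], [-3.1, 4.6], [-3.9, 5.7], [-4.6, 6.9]]
86 [[-0.7, 1.2], [-1.4, 2.4], [-2.0, 3.6], [-2.6, 4.9], [-3.2, 6.1], [-3.8, 7.4]]
92 [[-0.6, 1.3], [-1.1, 2.5], [-1.6, 3.8], [-2.1, 5.1], [-2.6, 6.4], [-3.0, 7.7]]
```

```bash
python3 -m jog '[[-1.4,-0.1,0,-1,0],[-2.8,-0.3,0,-2,0],[-4.1,-0.4,0,-3,0],[-5.5,-0.4,0,-4,0],[-6.9,-0.5,0,-5,0],[-8.3,-0.5,0,-6,0],[-8.3,-0.5,0,-6,0],[-8.3,-0.5,0,-6,0],[-8.3,-0.5,0,-6,0],[-8.3,-0.5,0,-6,0]]' >/dev/null; python3 st.py
python3 -m jog '[[-1.4,0,0,-1,0],[-2.8,0,0,-2,0],[-4.1,0.1,0,-3,0],[-5.5,0.1,0,-4,0],[-6.9,0.2,0,-5,0],[-8.3,0.4,0,-6,0],[-8.3,0.4,0,-6,0],[-8.3,0.4,0,-6,0],[-8.3,0.4,0,-6,0],[-8.3,0.4,0,-6,0]]' >/dev/null; python3 st.py
```

```text
t 19.95 pos [ 0.5206 -0.1436  0.0496] R 0.0791 ang -89.81 yaw-90 -89.23 Ftan(ccw+) 2.46 Frad -5.25 Fz 1.64 tq [ 0.849 -0.391 -0.224] w 16.94
t 21.2 pos [ 0.5125 -0.1431  0.0496] R 0.079 ang -95.69 yaw-90 -95.24 Ftan(ccw+) 1.96 Frad -5.03 Fz 0.14 tq [ 0.785 -0.536 -0.135] w 16.53
```

Still free at 32° (about 2 N tangential). There's some inward radial pull, so I'll shift the path +0.8 mm in y.

```bash
python3 -m jog '[[-1.4,0.6,0,-1,0],[-2.7,1.1,0,-2,0],[-4.1,1.3,0,-3,0],[-5.5,1.5,0,-4,0],[-6.8,1.8,0,-5,0],[-8.2,2.0,0,-6,0],[-8.2,2.0,0,-6,0],[-8.2,2.0,0,-6,0],[-8.2,2.0,0,-6,0],[-8.2,2.0,0,-6,0]]' >/dev/null; python3 st.py
```

```text
t 22.45 pos [ 0.5042 -0.1414  0.0498] R 0.0786 ang -101.81 yaw-90 -101.22 Ftan(ccw+) 1.83 Frad -0.6 Fz 1.26 tq [ 0.159 -0.51  -0.223] w 16.66
```

```bash
python3 -m jog '[[-1.4,0.3,0,-1,0],[-2.7,0.6,0,-2,0],[-4.0,0.9,0,-3,0],[-5.4,1.3,0,-4,0],[-6.7,1.7,0,-5,0],[-8.0,2.1,0,-6,0],[-8.0,2.1,0,-6,0],[-8.0,2.1,0,-6,0],[-8.0,2.1,0,-6,0],[-8.0,2.1,0,-6,0]]' >/dev/null; python3 st.py
```

```text
t 23.7 pos [ 0.4961 -0.1392  0.0497] R 0.0785 ang -107.92 yaw-90 -107.23 Ftan(ccw+) 3.12 Frad -2.09 Fz 1.37 tq [ 0.122 -0.655 -0.3  ] w 16.71
```

```bash
python3 -m jog '[[-1.3,0.4,0,-1.4,0],[-2.6,0.9,0,-2.5,0],[-3.9,1.4,0,-3.5,0],[-5.2,1.8,0,-4.5,0],[-6.5,2.4,0,-5.5,0],[-7.8,2.9,0,-6.5,0],[-7.8,2.9,0,-6.5,0],[-7.8,2.9,0,-6.5,0],[-7.8,2.9,0,-6.5,0],[-7.8,2.9,0,-6.5,0]]' >/dev/null; python3 st.py
```

```text
t 24.95 pos [ 0.4883 -0.1362  0.0496] R 0.0785 ang -114.09 yaw-90 -113.73 Ftan(ccw+) 1.43 Frad -3.2 Fz 0.33 tq [ 0.394 -0.537 -0.23 ] w 16.87
```

```bash
python3 -m jog '[[-1.3,0.6,0,-1.4,0],[-2.5,1.1,0,-2.5,0],[-3.8,1.8,0,-3.5,0],[-5.0,2.4,0,-4.5,0],[-6.2,3.0,0,-5.5,0],[-7.4,3.7,0,-6.5,0],[-7.4,3.7,0,-6.5,0],[-7.4,3.7,0,-6.5,0],[-7.4,3.7,0,-6.5,0],[-7.4,3.7,0,-6.5,0]]' >/dev/null; python3 st.py
```

```text
t 26.2 pos [ 0.4808 -0.1323  0.0496] R 0.0784 ang -120.22 yaw-90 -120.27 Ftan(ccw+) 1.3 Frad -5.39 Fz 1.53 tq [ 0.648 -0.698 -0.078] w 16.93
```

```bash
python3 -m jog '[[-1.0,1.0,0,-1,0],[-2.0,2.0,0,-2,0],[-3.2,2.7,0,-3,0],[-4.3,3.5,0,-4,0],[-5.5,4.3,0,-5,0],[-6.6,5.1,0,-6,0],[-6.6,5.1,0,-6,0],[-6.6,5.1,0,-6,0],[-6.6,5.1,0,-6,0],[-6.6,5.1,0,-6,0]]' >/dev/null; python3 st.py
```

```text
t 27.45 pos [ 0.4755 -0.1284  0.0498] R 0.078 ang -125.03 yaw-90 -126.17 Ftan(ccw+) 5.07 Frad -3.68 Fz -1.69 tq [-0.024 -1.161  0.319] w 16.72
```

The bite shows: the twist jumped from -0.08 to +0.32 N m, the tangential force went to 5 N and the handle started to lag. Total is about 0.72 N m, or 9 N at the handle, so it is at or just past the bite at about -124°. I'll go on in smaller steps.

```bash
python3 -m jog '[[-1.1,0.8,0,-1,0],[-2.2,1.6,0,-2,0],[-3.3,2.5,0,-3,0],[-4.4,3.4,0,-4,0],[-4.4,3.4,0,-4,0],[-4.4,3.4,0,-4,0],[-4.4,3.4,0,-4,0],[-4.4,3.4,0,-4,0],[-4.4,3.4,0,-4,0],[-4.4,3.4,0,-4,0]]' >/dev/null; python3 st.py
```

```text
t 28.7 pos [ 0.4714 -0.1252  0.0498] R 0.0779 ang -128.86 yaw-90 -130.16 Ftan(ccw+) 6.24 Frad -4.2 Fz -3.49 tq [-0.048 -1.242  0.395] w 16.79
```

Clamp is now bounded between 3.8° and 8.6° by angle: the handle was still free at -120.2°, bitten by -125.0°, and is now at -128.9°. I'll go about 4° further, to roughly 10°.

```bash
python3 -m jog '[[-1.1,0.9,0,-1,0],[-2.1,1.8,0,-2,0],[-3.1,2.7,0,-3,0],[-4.4,4.0,0,-4.3,0],[-4.4,4.0,0,-4.3,0],[-4.4,4.0,0,-4.3,0],[-4.4,4.0,0,-4.3,0],[-4.4,4.0,0,-4.3,0],[-4.4,4.0,0,-4.3,0],[-4.4,4.0,0,-4.3,0]]' >/dev/null; python3 st.py
```

```text
t 29.95 pos [ 0.4673 -0.1214  0.0499] R 0.0778 ang -132.97 yaw-90 -134.45 Ftan(ccw+) 6.61 Frad -3.6 Fz -3.71 tq [-0.21  -1.32   0.475] w 16.55
```

Torque is now 0.99 N m, about 12.4 N at the handle, so clamp is about 8.6°. The angle bounds give 8° to 12.7°. That is on target, so release and rise.

```bash
python3 -m jog '[[0,0,0,0,20],[0,0,0,0,30],[0,0,0,0,45],[0,0,0,0,45],[0,0,5,0,45],[0,0,20,0,45],[0,0,40,0,45],[0,0,62,0,45],[0,0,84,0,45],[0,0,100,0,45]]' ; python3 st.py
python3 -m jog '[[0,0,0,0,45],[-4,-4,10,0,45],[-10,-10,25,0,45],[-20,-20,40,0,45],[-20,-20,50,0,45],[-20,-20,50,0,45],[-20,-20,50,0,45],[-20,-20,50,0,45],[-20,-20,50,0,45],[-20,-20,50,0,45]]' ; python3 - <<'E' 2>/dev/null
from h import *
g=lambda i:np.clip(255*(i/255.)**.45,0,255).astype(np.uint8)
c=bot.read_camera("wrist");im=g(cv2.resize(c["pixels"][:,:,::-1],None,fx=1.5,fy=1.5));cv2.imwrite("pics/k_wrist.png",im);np.savez("k.npz",**c)
c=bot.read_camera("side");cv2.imwrite("pics/k_side.png",g(cv2.resize(c["pixels"][:,:,::-1],None,fx=1.5,fy=1.5)))
E
```

```text
time: 31.2
tool_pos: [0.4664, -0.1204, 0.152]
tcp_rot: [-0.733, 1.752, -1.756]
wrist_force: [0.6, 0.0, 0.3]
width: 0.521
t 31.2 pos [ 0.4664 -0.1204  0.152 ] R 0.0776 ang -133.98 yaw-90 -134.52 Ftan(ccw+) 0.45 Frad -0.44 Fz 0.31 tq [-0.002 -0.025 -0.044] w 44.54
time: 32.45
tool_pos: [0.4455, -0.1399, 0.1994]
tcp_rot: [-0.736, 1.755, -1.754]
wrist_force: [-1.2, -0.2, -0.2]
width: 0.53
```

View pics/k_wrist.png

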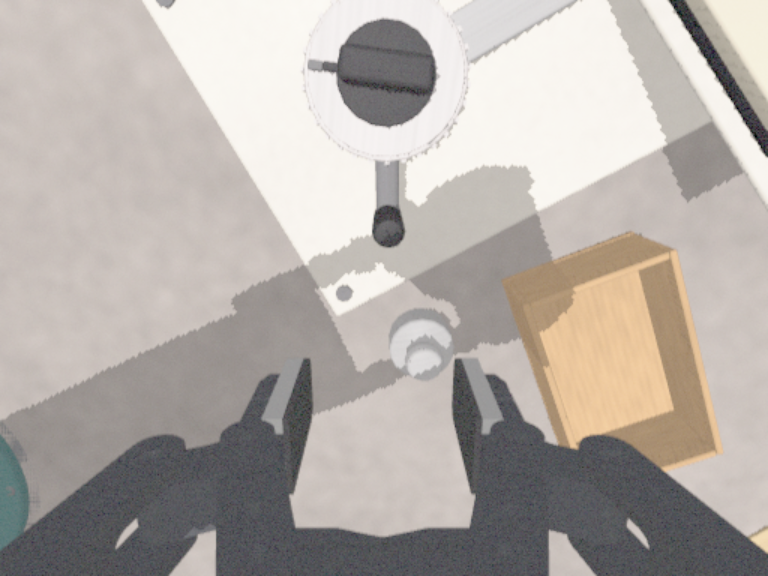

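View pics/k_side.png

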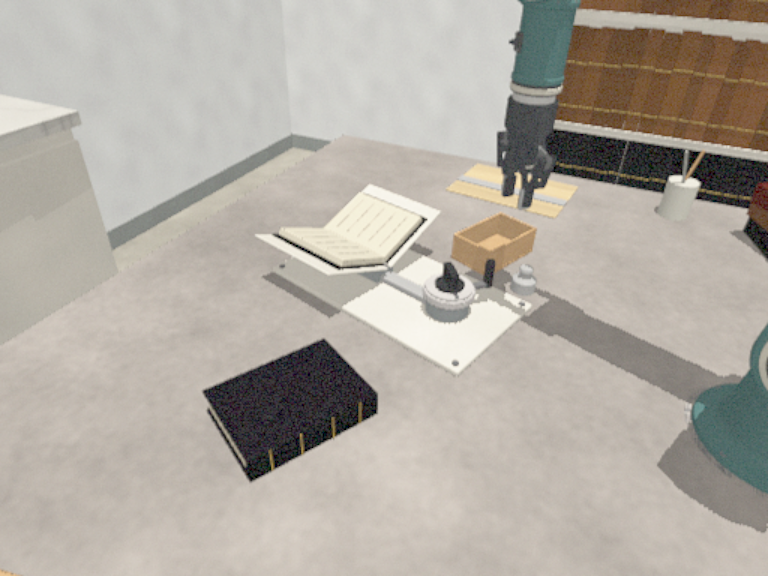

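The handle has swung round to the weight side, everything else is in place and the arm is clear. Last check: knob and handle angles up close, and bystanders compared before and after.

```bash
python3 - <<'E' 2>/dev/null
from h import *
c=dict(np.load("k.npz"))
g=lambda i:np.clip(255*(i/255.)**.45,0,255).astype(np.uint8)
cv2.imwrite("pics/k_z.png",g(cv2.resize(c["pixels"][0:110,190:330,::-1],None,fx=5.5,fy=5.5,interpolation=2)))
p=ray(c,388/1.5,233/1.5,.104);A=ray(c,386/1.5,72/1.5,.073);d=p-A;print(p,A,np.hypot(*d[:2]),np.degrees(np.arctan2(d[1],d[0])))
t=bot.read_camera("top");o=cv2.imread("pics/top0.png");n=t["pixels"][:,:,::-1]
cv2.imwrite("pics/k_top.png",np.vstack([cv2.resize(o[120:290,100:440],None,fx=1.7,fy=1.7),cv2.resize(n[120:290,100:440],None,fx=1.7,fy=1.7)]))
E
```

```text
[ 0.46619118 -0.12305933  0.104     ] [ 0.52169272 -0.06526351  0.073     ] 0.08012975387878382 -133.83991062223066
```

View pics/k_z.png

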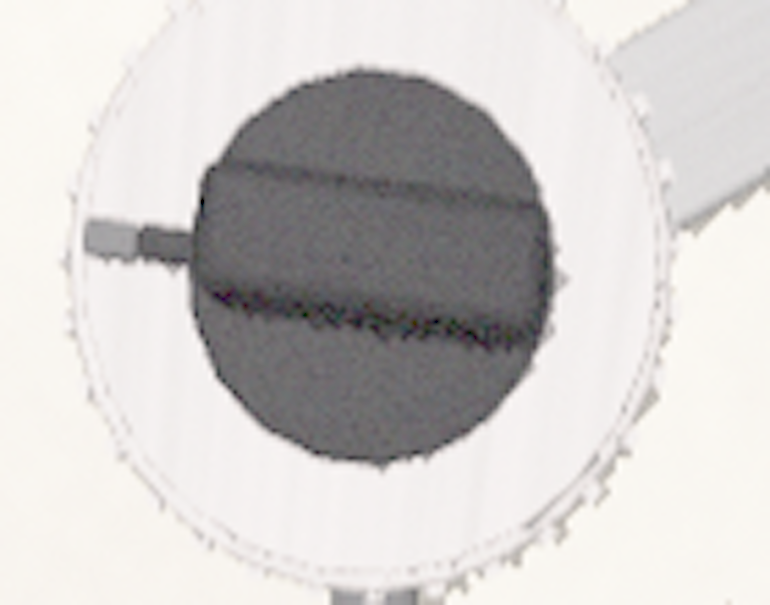

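View pics/k_top.png

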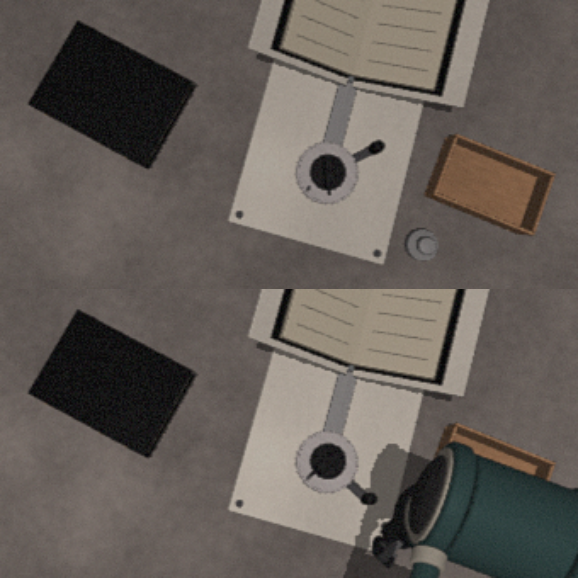

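The pointer is in line with the ridge, the handle is at about -134° as left, and nothing else has moved. Handing in.

```bash
python3 -c "
from workcell import bot
print(bot.read_state()['time'],bot.finish_job())"
```

```text
the job is handed in; nothing more can be done
32.6 None
```

I set the knob on the ridge and tightened the lock ring about 9–10° past its bite, then handed the job in at 32.6 s.

- **Knob:** I turned it clockwise about 54.5° until the pointer met the ridge, then let go. The last close-up still shows the nose and the ridge in line.
- **Lock ring:** I swung the crank clockwise from about -63° to -133°. It ran free to at least -120.2° and had bitten by -125.0°.
    - **Tightness:** The final torque was about 0.99 N m, or 12.4 N at the handle, which means about 0.15 rad past the bite. The angle limits give 0.14–0.22 rad. Both lie inside the tight range and well below over-tightening.
    - **After release:** the camera puts the handle at about -134°, so it stayed put.
- **Surroundings:** The book and cradle look unmoved in the before-and-after top views. The gripper hid the weight and part of the tray in the last one; the wrist and side views show both standing normally. I saw no sign of contact with anything but the knob and the crank post, and the forces stayed small in every reading.

**Checks that failed or disagreed:**
- **Tip position:** the fingertips are really about 15–20 mm behind the reported TCP, not 25 mm ahead as stated. Because of this my first close was empty above the knob. It touched nothing, and I corrected it from the pictures.
- **Bite force:** while the ring ran free, the torque reading wandered by about ±0.15 N m, so the force alone does not fix the bite point closely. The angle limits back it up.

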